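Put the coffee corner in order

ROBOT

A 6-joint arm with a two-finger parallel gripper is mounted at the origin on the work surface. World frame = base frame: x ahead of the robot, y to its left, z up, the work surface at z = 0. Lengths are in m, angles in rad, forces in N, time in s.
With the tool pointing down it reaches from about 0.375 to 0.925 m from the base axis. Payload 5.7 kg.
Tool frame: the origin (TCP) lies midway between the tips of the shut fingers; the grasp point (between the pads) lies 19 mm behind it; z points along the fingers, y is the line along which they close (so a half turn about z gives the same grasp; the last joint's range is limited). The gripper opens to 85 mm and grips with 20 to 120 N. Pads are 22 mm wide; open, the fingers measure 114 mm over their backs; the gripper's body (76 mm by 85 mm) begins 54 mm behind the grasp point. The pads swing forward as they close: fully open they stand 13 mm farther back than shut.
Start: joints at [1.209, 0.359, 1.51, -0, 1.272, -0.115], TCP at [0.147, 0.582, 0.231] pointing down, gripper open.
Joint ranges: [-2.97, 2.97], [-1.01, 2.36], [0.21, 2.38], [-0.96, 4.11], [0.2, 2.71], [-2.98, 2.98]. Speed limits (rad/s): [2.39, 2.39, 3.14, 3.14, 3.14, 3.14].

INTERFACE

Orientations are given as a unit quaternion [w, x, y, z].
In Python, from rig import manip gives the robot as it stands.
- The arm moves only by the tool drive_tool, never from a script. Its argument "targets" is a list of rows, each an object with "xyz": the shift along the tool's x, y, z in mm, a list of three; "rot": the turn, a rotation vector about the tool's x, y, z in degrees, a list of three; "claw": the finger opening in mm, from 0 to 85.4. A call has 1 to 20 rows; each row shifts and turns the commanded pose from where the row before left it, along the tool's axes as they then stand; what a row does not reach is not made up. A row lasts 1/8 s, in which the tool goes at most 62.5 mm and 10.7 degrees, less where a joint would pass 70% of its speed; a pose out of reach is approached as far as the arm can. A call is refused whole if a number of a shift passes 62.5 or a number of a turn 10.7, either way. A call with a gripper value outside its range is refused whole. The fingers move at their own pace and stop on an object; the grip force is fixed at half the most. Time passes only in rows, so rows that do not move let the fingers close. It gives the time, the measured TCP pose, the force, the opening and the grip force at its end, in the units of the state.
- manip.get_state(): the state, without advancing time (a new reading comes with each control period).
- manip.capture(name): name is "scene" or "top"; returns a dict with "color" (400x640x3 uint8, red, green, blue), "fx", "fy", "cx", "cy" (pixels), "dist" ([k1, k2, p1, p2, k3] as OpenCV has them; the pictures are not rectified), "R" (3x3) and "t" (3): a world point X has camera coordinates R X + t. Camera axes: x right, y down, z forward; pixel columns grow to the right and rows downward; lengths in m; the calibration is good to about 2 mm. A picture is of the moment at which its call begins. There is no depth.
- manip.sign_off(): hands the job in; it is judged then, once.
Trained networks look in the newest picture that a camera, given by its name, has taken for a name from the list of things; names that differ only in an ending like _2 or _b are one class to them, and where a whole thing is asked for, a point or a joint stands for the part that bears it (a point fixed in the world has none). Each returns a list of dicts, best first, with "conf" (0 to 1); they miss things now and then, are a little off and sometimes report something else, mostly with a low value. They report only what shows in the picture. A call takes as long as a camera call. They do not tell look-alikes from the thing itself.
- manip.find_in(camera, query): "rect" ([centre column, centre row, width, height] in pixels, round what is visible of it).
- manip.trace(camera, query): "pixels" (400x640 bool, what is visible of it) and "rect" ([centre column, centre row, width, height] in pixels, round what is visible of it).
- manip.mark_of(camera, query): "point" ([column, row] in pixels: a listed point, or the origin of a listed thing).
The state is a dict: "time": time; "joints": joint angles; "joint_vel": joint speeds; "joint_efforts": joint torques, N m; "ee_pos": TCP position; "orientation": TCP orientation; "force": force on the tool from outside, world axes, zero at the start; "moment": the same for the moment, N m; "opening": opening from 0.0 (shut) to 1.0 (fully open); "finger_force": force on a finger pad.
Only numpy, scipy, OpenCV 4.12 (cv2) and the standard library are available. Lean on these libraries where they do the work, as an engineer would, in place of code of your own. Each camera call takes 0.05 s, during which the arm holds its last target. There are 200 camera calls.

TASK

Sort the four things left out on the stone: stand each porcelain cup upright in the middle of its saucer in the shelf unit's pulled-out tray (large cup on the large saucer, small cup on the small one), stand the steel milk jug upright in the middle of the round trivet, and put the wooden scoop inside the open canister. Set the cups down gently rather than dropping them, and leave the tall beaker in the tray standing where it is.

Things in the scene. Friction and masses are not known exactly. Their poses are not given: they have to be found in the camera images.
- cup_large_mid (a point): Large handleless white porcelain cup, loose on the stone, upright, open at the top: 68 mm across at the rim, narrower at the foot, 62 mm tall. The point is on its axis half-way up (31 mm above its foot); z is up along the axis. About 180 g. Grasp it across the outside.
- cup_small_mid (a point): Small handleless white porcelain espresso cup, loose on the stone, upright: 50 mm across at the rim, narrower at the foot, 50 mm tall. The point is on its axis half-way up (25 mm above its foot); z is up. About 90 g.
- jug_mid (a point): Steel milk jug, loose on the stone, upright: round, 60 mm across for its lower 45 mm, drawing in to 54 mm at the rim, 72 mm tall. The point is on its axis half-way up (36 mm above its foot). A thin handle stands out along its own -x to 57 mm from the axis, a small spout at +x; its sides along its own y are free to grasp. About 250 g.
- scoop_grip (a point): Wooden scoop lying level on the stone, 95 mm long along its own x: an open round bowl (42 mm across, 28 mm tall, its centre 36 mm from this point along +x) and a straight handle 13 mm wide (along y), 20 mm tall, ending 38 mm from this point along -x. The point is the grip, mid-handle, 10 mm above the underside; 14 mm ahead of it the bowl begins. Grasp along its own y. 50 g.
- saucer_large: Large round white porcelain saucer, 104 mm across, fixed on the tray floor. Origin at the centre of its underside; the flat floor on which a cup stands is 6 mm above it, and the low rim rises to 8 mm. Target for the large cup.
- saucer_small: Small round white porcelain saucer, 72 mm across, fixed on the tray floor. Origin at the centre of its underside; flat floor 6 mm above it, rim 8 mm. Target for the small cup.
- trivet: Round dark silicone trivet, a disc 150 mm across and 8 mm thick, fixed flat on the stone. Origin at the centre of its underside. Target for the milk jug.
- canister: Open round hard plastic canister, white, empty, fixed on the stone: 130 mm across at the rim, 70 mm tall, wall 4 mm, floor 5 mm thick. Origin at the centre of its underside. Target for the scoop.
- beaker: Tall white porcelain beaker, 58 mm across and 75 mm tall, standing loose on the tray floor beside the saucers, to be left alone. Origin at the centre of its underside.
- rack: Slim wooden shelf unit on the robot's right, fixed, tray pulled out. Origin on the stone below the tray's row; x along the row, y out of the unit. Tray floor 25 mm above the stone, 360 mm long, walls to 40 mm, front at y = 90 mm. Saucers and beaker stand along x about 110 mm apart, y near 0, any order. Unit behind y = -130 mm, 290 mm tall. A 26 mm tall salt bowl is between trivet and canister.
Things that resemble listed ones, but are neither listed nor needed, are in the scene too. What is shaped like the part that bears cup_small_mid but red is not meant. What is shaped like the part that bears cup_large_mid but red is not meant.

How it is judged:
By the outcome, as a careful person would: the job done as asked, in the order asked, and still so for the second after the job is handed in, with the robot touching nothing.
It also fails if it takes over 112 s, if anything falls off the work surface, if the arm or the gripper's body presses on something with over 40 N, if the wrist force passes 120 N, or if a joint passes its speed limit or range.

## Working session

There is one attempt and no reset: what is moved stays moved. The work goes in short steps, Python scripts to look and compute and a tool call to move; the robot and the scene stay as the last step left them, time stands still between calls to the robot, and variables do not carry over. Pictures are saved under pics/ and viewed, at most 14 in all, crops included, and the job is handed in when it is done.

Besides the shell and the picture viewer there is one more tool, called by a JSON object that holds its "method" and its "body". drive_tool: Moves the arm, as the interface text tells. Its arguments: {"type":"object","properties":{"targets":{"type":"array"}},"required":["targets"]}

```bash
ls; mkdir -p pics; python3 - <<'E'
from rig import manip
import cv2
for c in("scene","top"):
    r=manip.capture(c); cv2.imwrite(f"pics/{c}0.png",r["color"][:,:,::-1])
    print(c,r["fx"],r["dist"],r["R"],r["t"])
    for q in["cup_large_mid","cup_small_mid","jug_mid","scoop_grip","saucer_large","saucer_small","trivet","canister","beaker","rack"]:
        print(q,[(d["point"],round(d["conf"],2)) for d in manip.mark_of(c,q)])
print(manip.get_state())
E
```

```text
pics
scene 436.90779931916353 [-0.1094517  0.         0.         0.         0.       ] [[ 0.03919868  0.99920826  0.00680522]
 [ 0.82742184 -0.02863981 -0.56085013]
 [-0.56021118  0.02761537 -0.82788938]] [-0.06519132 -0.35758743  1.26485025]
cup_large_mid [([403.7, 201.2], 0.9), ([413.9, 274.3], 0.65), ([398.6, 156.4], 0.62)]
cup_small_mid [([480.4, 181.6], 0.67), ([459.4, 205.9], 0.65)]
jug_mid [([282.9, 195.5], 0.77)]
scoop_grip [([343.0, 198.8], 0.57)]
saucer_large [([176.2, 281.2], 0.76)]
saucer_small [([185.4, 238.1], 0.75), ([174.8, 281.0], 0.46)]
trivet [([414.6, 274.9], 0.59), ([459.2, 205.1], 0.26)]
canister [([299.8, 288.8], 0.91), ([176.7, 279.9], 0.25)]
beaker [([192.6, 194.3], 0.92)]
rack [([192.2, 241.8], 0.88)]
top 512.22220357266 [-0.09347374  0.          0.          0.          0.        ] [[ 0.00803236 -0.99975941  0.02041109]
 [-0.98861928 -0.01100599 -0.15003595]
 [ 0.15022449 -0.01897365 -0.98846983]] [0.0510274  0.50372119 1.306296  ]
cup_large_mid [([258.0, 209.4], 0.93), ([342.1, 146.4], 0.62), ([254.0, 264.7], 0.55), ([309.3, 224.0], 0.47)]
cup_small_mid [([
[... 388 characters left out ...]
)]
{'time': 1.1, 'joints': array([ 1.20888432e+00,  3.58779458e-01,  1.51039960e+00, -2.10981846e-05,
        1.27249919e+00, -1.15088848e-01]), 'joint_vel': array([-0.00062133, -0.00139615, -0.00032609, -0.00179349,  0.00138416,
        0.00029704]), 'joint_efforts': array([-2.14895648e-03, -5.27603602e+01, -2.79061961e+01, -6.48229379e-04,
        1.73683227e-03, -1.12008655e-05]), 'ee_pos': array([0.14659228, 0.58178553, 0.23127917]), 'orientation': array([-3.13219096e-07,  1.23095472e-01,  9.92394832e-01, -4.39688175e-05]), 'force': array([ 0.09667812, -0.25601004,  0.29420557]), 'moment': array([-0.01126785,  0.01416395,  0.05383579]), 'finger_force': 0.0, 'opening': 1.0044453739020256}
```

View pics/top0.png

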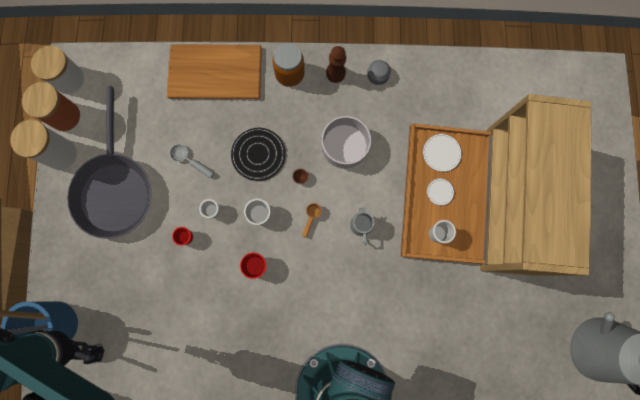

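View pics/scene0.png

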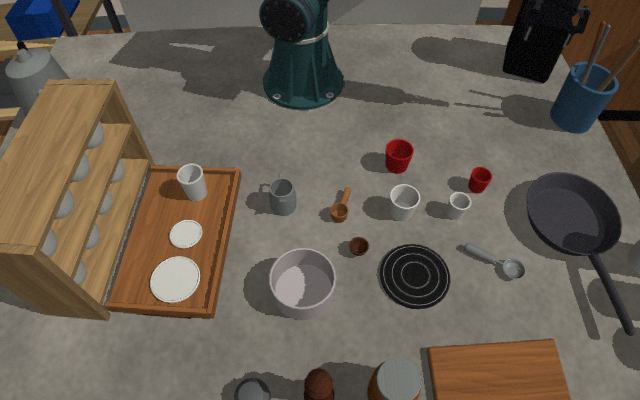

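```bash
cat > h.py <<'E'
import numpy as np, cv2
from rig import manip
def cap(c): return manip.capture(c)
def K(r): return np.array([[r["fx"],0,r["cx"]],[0,r["fy"],r["cy"]],[0,0,1]])
def ray(r,px,z):
    u=cv2.undistortPoints(np.array([[px]],float),K(r),np.array(r["dist"],float))[0,0]
    R=np.array(r["R"]);t=np.array(r["t"]);C=-R.T@t;d=R.T@np.array([u[0],u[1],1])
    return C+d*(z-C[2])/d[2]
def proj(r,X):
    return cv2.projectPoints(np.array(X,float).reshape(-1,3),cv2.Rodrigues(np.array(r["R"]))[0],np.array(r["t"]),K(r),np.array(r["dist"],float))[0][:,0]
E
python3 - <<'E'
from h import *
H=dict(cup_large_mid=.031,cup_small_mid=.025,jug_mid=.036,scoop_grip=.010,saucer_large=.025,saucer_small=.025,trivet=0,canister=0,beaker=.025)
for c in("top","scene"):
    r=cap(c)
    for q,z in H.items():
        print(c,q,[(np.round(ray(r,d["point"],z)[:2],4).tolist(),round(d["conf"],2)) for d in manip.mark_of(c,q)])
    for q in["cup_large_mid","cup_small_mid","jug_mid","scoop_grip","saucer_large","saucer_small","trivet","canister","beaker"]:
        print(q,[([round(float(v)) for v in d["rect"]],round(d["conf"],2)) for d in manip.trace(c,q)])
    im=r["color"][:,:,::-1]
    cr=im[130:250,170:390] if c=="top" else im[150:290,240:500]
    cv2.imwrite(f"pics/{c}1.png",cv2.resize(cr,None,fx=3,fy=3,interpolation=cv2.INTER_CUBIC))
E
```

```text
top cup_large_mid [([0.3191, 0.2253], 0.8), ([0.4645, 0.2177], 0.62)]
top cup_small_mid [([0.399, 0.4133], 0.8), ([0.4692, 0.3535], 0.6)]
top jug_mid [([0.4336, -0.0493], 0.64)]
top scoop_grip [([0.4379, 0.0938], 0.76)]
top saucer_large [([0.6347, -0.2678], 0.58)]
top saucer_small [([0.5221, -0.2553], 0.69)]
top trivet [([0.6204, 0.2334], 0.78)]
top canister [([0.6492, -0.0025], 0.59)]
top beaker [([0.4167, -0.2459], 0.6)]
cup_large_mid [([251, 267, 28, 26], 0.96), ([256, 212, 25, 25], 0.59)]
cup_small_mid [([208, 208, 20, 18], 0.79), ([184, 235, 25, 19], 0.7)]
jug_mid [([362, 227, 23, 34], 0.63), ([444, 151, 38, 39], 0.21), ([210, 208, 21, 16], 0.2)]
scoop_grip [([312, 219, 24, 34], 0.64)]
saucer_large [([444, 151, 36, 38], 0.96), ([345, 142, 45, 54], 0.42)]
saucer_small [([440, 195, 26, 27], 0.73), ([345, 143, 48, 50], 0.18)]
trivet [([257, 155, 58, 49], 0.88), ([441, 231, 26, 25], 0.24)]
canister [([347, 143, 46, 56], 0.87)]
beaker [([442, 232, 27, 22], 0.59)]
scene cup_large_mid [([0.4512, 0.2238], 0.97), ([0.3184, 0.2294], 0.88), ([0.5201, -0.2635], 0.49)]
scene cup_small_mid [(
[... 169 characters left out ...]
 saucer_large [([0.6268, -0.2721], 0.77), ([0.418, -0.0489], 0.71)]
scene saucer_small [([0.5171, -0.2624], 0.61), ([0.4347, 0.0839], 0.58), ([0.4588, 0.3545], 0.3)]
scene trivet [([0.6246, 0.227], 0.75)]
scene canister [([0.6477, -0.006], 0.63)]
scene beaker [([0.4127, -0.2628], 0.96)]
cup_large_mid [([397, 158, 29, 33], 0.84), ([402, 202, 33, 39], 0.58)]
cup_small_mid [([483, 182, 24, 27], 0.93), ([459, 207, 22, 27], 0.72)]
jug_mid [([281, 195, 22, 38], 0.89)]
scoop_grip [([340, 203, 24, 35], 0.62)]
saucer_large [([178, 280, 55, 50], 0.92)]
saucer_small [([186, 235, 35, 27], 0.96)]
trivet [([415, 277, 73, 71], 0.63)]
canister [([305, 282, 66, 70], 0.55)]
beaker [([191, 183, 33, 36], 0.79)]
```

View pics/top1.png

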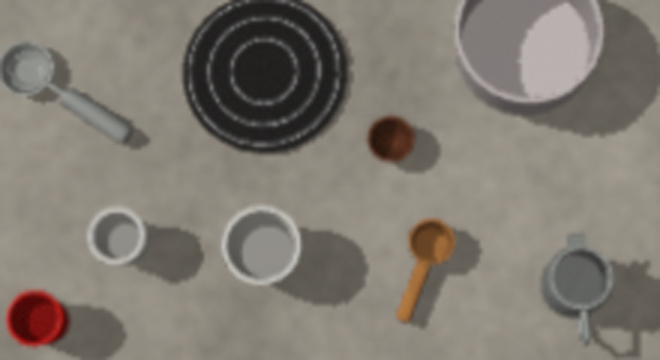

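```bash
cat > m.py <<'E'
from h import *
r=cap("top"); s=cap("scene")
def blob(c,x0,y0,x1,y1,thr):
    im=c["color"][y0:y1,x0:x1].astype(int)
    m=((im.min(2)>thr)&(im.max(2)-im.min(2)<40)).astype(np.uint8)
    cs=cv2.findContours(m,cv2.RETR_EXTERNAL,cv2.CHAIN_APPROX_NONE)[0]
    k=max(cs,key=cv2.contourArea); e=cv2.fitEllipse(cv2.convexHull(k)); return (e[0][0]+x0,e[0][1]+y0),np.round(e[1],1)
for n,c,b in [("SL",r,(415,130,465,173)),("SS",r,(420,175,460,208)),("SL",s,(145,253,205,305)),("SS",s,(165,215,207,252))]:
    p,e=blob(c,*b,150); print(n,p,e,ray(c,p,.032)[:2].round(4))
for n,p,z in [("CL",(256.8,211.3),.062),("CS",(208.7,208.3),.05),("J",(363,222.7),.072),("Jh",(364.7,243),.05),("Jsp",(361.7,209.7),.07),("Sb",(313.7,210),.028),("Sh",(304.3,236),.02),("T",(258,154),.008)]:
    print(n,ray(r,p,z)[:2].round(4))
def big(c,x0,y0,x1,y1,f,name,circ):
    im=cv2.resize(c["color"][y0:y1,x0:x1,::-1],None,fx=f,fy=f,interpolation=cv2.INTER_CUBIC)
    a=np.linspace(0,2*np.pi,60)
    for x,y,z,rad in circ:
        P=proj(c,np.c_[x+rad*np.cos(a),y+rad*np.sin(a),0*a+z])
        cv2.polylines(im,[np.int32((P-[x0,y0]+.5)*f)],True,(0,255,0),1)
    cv2.imwrite(name,im)
E
python3 m.py
```

```text
SL (441.74079513549805, 152.40349769592285) [36.4 37.9] [ 0.6299 -0.2657]
SS (440.0073547363281, 191.56509399414062) [25.4 26.5] [ 0.5227 -0.2579]
SL (174.86856079101562, 279.012638092041) [43.4 51.6] [ 0.6285 -0.2688]
SS (185.67932510375977, 233.3780632019043) [27.  32.8] [ 0.5205 -0.2608]
CL [0.4611 0.2238]
CS [0.469  0.3501]
J [ 0.4336 -0.0476]
Jh [ 0.3834 -0.054 ]
Jsp [ 0.4671 -0.0445]
Sb [0.4703 0.078 ]
Sh [0.4022 0.1019]
T [0.6244 0.2308]
```

```bash
cat >> m.py <<'E'
C=[(.4605,.2235,.062,.034),(.469,.3495,.05,.025),(.4325,-.0485,.072,.027),(.4325,-.0485,.001,.030),(.470,.078,.028,.021),(.4355,.0895,.01,.003),(.6244,.2295,.008,.075),(.648,-.004,.07,.065),(.629,-.267,.033,.052),(.5215,-.2595,.033,.036),(.414,-.250,.1,.029)]
big(r,180,125,470,250,2.7,"pics/ov_top.png",C)
big(s,140,160,485,320,2.3,"pics/ov_sc.png",C)
E
python3 m.py>/dev/null
```

```text
(no output)
```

View pics/ov_top.png

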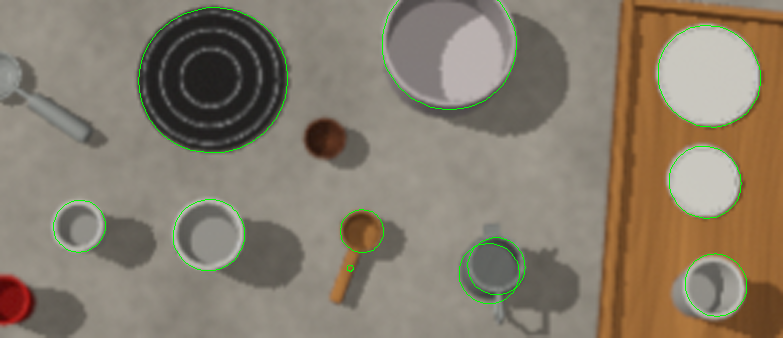

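View pics/ov_sc.png

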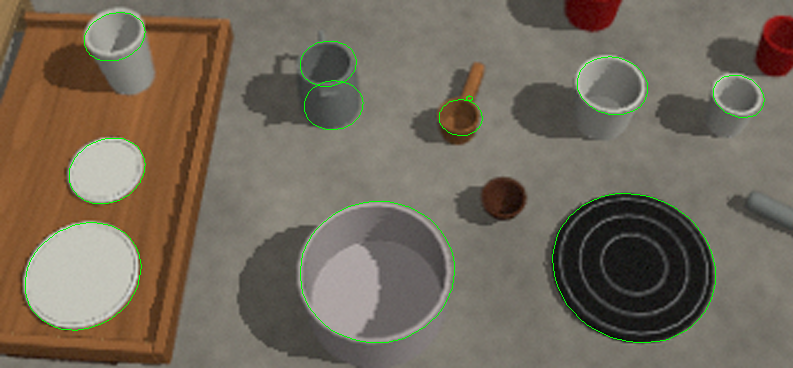

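{"method": "drive_tool", "body": {"targets": [{"xyz": [0,0,0],"rot": [0,0,-7.05],"claw": 85},{"xyz": [0,0,0],"rot": [0,0,-7.05],"claw": 85},{"xyz": [-31.4,-35.8,10],"rot": [0,0,0],"claw": 85},{"xyz": [-31.4,-35.8,10],"rot": [0,0,0],"claw": 85},{"xyz": [-31.4,-35.8,10],"rot": [0,0,0],"claw": 85},{"xyz": [-31.4,-35.8,10],"rot": [0,0,0],"claw": 85},{"xyz": [-31.4,-35.8,10],"rot": [0,0,0],"claw": 85},{"xyz": [-31.4,-35.8,10],"rot": [0,0,0],"claw": 85},{"xyz": [-31.4,-35.8,10],"rot": [0,0,0],"claw": 85},{"xyz": [-31.4,-35.8,10],"rot": [0,0,0],"claw": 85},{"xyz": [-31.4,-35.8,10],"rot": [0,0,0],"claw": 85},{"xyz": [-31.4,-35.8,10],"rot": [0,0,0],"claw": 85},{"xyz": [0,0,0],"rot": [0,0,0],"claw": 85},{"xyz": [0,0,0],"rot": [0,0,0],"claw": 85}]}}

```text
time: 4.95
ee_pos: [0.4599, 0.2237, 0.1313]
orientation: [-0.0, 0.001, 1.0, 0.0]
force: [-0.3, 0.3, -0.9]
opening: 0.993
finger_force: 0.0
```

{"method": "drive_tool", "body": {"targets": [{"xyz": [-0.6,-0.2,30],"rot": [0,0,0],"claw": 85},{"xyz": [0,0,30],"rot": [0,0,0],"claw": 85},{"xyz": [0,0,30],"rot": [0,0,0],"claw": 85},{"xyz": [0,0,15],"rot": [0,0,0],"claw": 85},{"xyz": [0,0,10],"rot": [0,0,0],"claw": 85},{"xyz": [0,0,0],"rot": [0,0,0],"claw": 85},{"xyz": [0,0,0],"rot": [0,0,0],"claw": 40},{"xyz": [0,0,0],"rot": [0,0,0],"claw": 40},{"xyz": [0,0,0],"rot": [0,0,0],"claw": 40},{"xyz": [0,0,0],"rot": [0,0,0],"claw": 40},{"xyz": [0,0,0],"rot": [0,0,0],"claw": 40},{"xyz": [0,0,0],"rot": [0,0,0],"claw": 40}]}}

```text
time: 6.45
ee_pos: [0.4617, 0.2236, 0.0178]
orientation: [0.001, 0.001, 1.0, 0.0]
force: [-1.5, -0.5, 8.5]
opening: 0.764
finger_force: 63.2
```

{"method": "drive_tool", "body": {"targets": [{"xyz": [0,0,-10],"rot": [0,0,0],"claw": 40},{"xyz": [0,0,-20],"rot": [0,0,0],"claw": 40},{"xyz": [0,0,-30],"rot": [0,0,0],"claw": 40},{"xyz": [0,0,-30],"rot": [0,0,0],"claw": 40},{"xyz": [-5,-15,-20],"rot": [0,0,0],"claw": 40},{"xyz": [-10,-30,-10],"rot": [0,0,0],"claw": 40},{"xyz": [-15,-42,0],"rot": [0,0,0],"claw": 40},{"xyz": [-15,-42,0],"rot": [0,0,0],"claw": 40},{"xyz": [-15,-42,0],"rot": [0,0,0],"claw": 40},{"xyz": [-15,-42,0],"rot": [0,0,0],"claw": 40},{"xyz": [-15,-42,0],"rot": [0,0,0],"claw": 40},{"xyz": [-15,-42,0],"rot": [0,0,0],"claw": 40},{"xyz": [-15,-42,0],"rot": [0,0,0],"claw": 40},{"xyz": [-15,-42,0],"rot": [0,0,0],"claw": 40},{"xyz": [-15,-42,0],"rot": [0,0,0],"claw": 40},{"xyz": [-12,-40,0],"rot": [0,0,0],"claw": 40},{"xyz": [-6.5,-28,0],"rot": [0,0,0],"claw": 40},{"xyz": [0,0,0],"rot": [0,0,0],"claw": 40},{"xyz": [0,0,0],"rot": [0,0,0],"claw": 40}]}}

```text
time: 8.82
ee_pos: [0.6285, -0.2671, 0.1365]
orientation: [-0.0, 0.0, 1.0, 0.0]
force: [-0.3, 0.9, -1.1]
opening: 0.763
finger_force: 66.6
```

```bash
python3 - <<'E'
exec(open('m.py').read().split("for n,c,b")[0]); exec("def big"+open('m.py').read().split("def big")[1].split("C=[")[0])
p=manip.get_state(); print(p["ee_pos"],p["force"],p["opening"])
x,y,z=p["ee_pos"]
C=[(.629,-.267,.033,.052),(x,y,z-.0165+.062,.034),(x,y,z-.0165+.002,.024)]
a=cv2
big(r,380,100,480,220,4,"pics/a1.png",C);big(s,120,150,240,310,4,"pics/a2.png",C)
A=cv2.imread("pics/a1.png");B=cv2.imread("pics/a2.png");h=480
cv2.imwrite("pics/a3.png",np.hstack([A[:h],cv2.resize(B,(360,480))]))
E
```

```text
[ 0.62860942 -0.26650998  0.13649315] [ 0.59870482 -0.22583985 -1.32362033] 0.7654520752413898
```

View pics/a3.png

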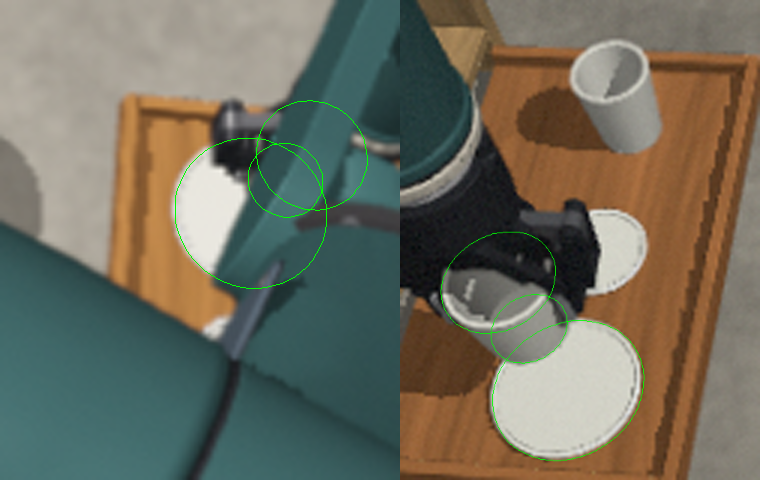

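{"method": "drive_tool", "body": {"targets": [{"xyz": [-0.4,0,15],"rot": [0,0,0],"claw": 40},{"xyz": [0,0,25],"rot": [0,0,0],"claw": 40},{"xyz": [0,0,25],"rot": [0,0,0],"claw": 40},{"xyz": [0,0,12],"rot": [0,0,0],"claw": 40},{"xyz": [0,0,5],"rot": [0,0,0],"claw": 40},{"xyz": [0,0,2],"rot": [0,0,0],"claw": 40},{"xyz": [0,0,0],"rot": [0,0,0],"claw": 40},{"xyz": [0,0,0],"rot": [0,0,0],"claw": 40}]}}

```text
time: 9.93
ee_pos: [0.63, -0.2681, 0.0531]
orientation: [0.001, 0.0, 1.0, -0.0]
force: [0.7, -0.1, -1.3]
opening: 0.764
finger_force: 66.6
```

{"method": "drive_tool", "body": {"targets": [{"xyz": [0,0,1],"rot": [0,0,0],"claw": 40},{"xyz": [0,0,1],"rot": [0,0,0],"claw": 40},{"xyz": [0,0,1],"rot": [0,0,0],"claw": 40},{"xyz": [0,0,0],"rot": [0,0,0],"claw": 40}]}}

```text
time: 10.42
ee_pos: [0.6294, -0.2678, 0.0492]
orientation: [-0.0, 0.0, 1.0, 0.0]
force: [0.4, -0.0, -1.3]
opening: 0.761
finger_force: 66.6
```

{"method": "drive_tool", "body": {"targets": [{"xyz": [0,0,0.7],"rot": [0,0,0],"claw": 40},{"xyz": [0,0,0.7],"rot": [0,0,0],"claw": 40},{"xyz": [0,0,0],"rot": [0,0,0],"claw": 40}]}}

```text
time: 10.8
ee_pos: [0.6296, -0.2678, 0.0489]
orientation: [0.0, 0.0, 1.0, -0.0]
force: [-1.9, 1.2, 5.8]
opening: 0.763
finger_force: 66.2
```

{"method": "drive_tool", "body": {"targets": [{"xyz": [0,0,0],"rot": [0,0,0],"claw": 72},{"xyz": [0,0,0],"rot": [0,0,0],"claw": 80},{"xyz": [0,0,0],"rot": [0,0,0],"claw": 85},{"xyz": [0,0,0],"rot": [0,0,0],"claw": 85},{"xyz": [0,0,-10],"rot": [0,0,0],"claw": 85},{"xyz": [0,0,-25],"rot": [0,0,0],"claw": 85},{"xyz": [0,0,-35],"rot": [0,0,0],"claw": 85},{"xyz": [0,0,-35],"rot": [0,0,0],"claw": 85},{"xyz": [5,30,0],"rot": [0,0,0],"claw": 85},{"xyz": [10,45,0],"rot": [0,0,0],"claw": 85},{"xyz": [10,45,0],"rot": [0,0,0],"claw": 85},{"xyz": [10,45,0],"rot": [0,0,0],"claw": 85},{"xyz": [0,0,0],"rot": [0,0,0],"claw": 85}]}}

```text
time: 12.42
ee_pos: [0.5934, -0.0996, 0.1536]
orientation: [-0.0, -0.001, 1.0, 0.0]
force: [1.7, 0.1, 0.1]
opening: 1.001
finger_force: 0.0
```

```bash
python3 - <<'E'
exec(open('m.py').read().split("for n,c,b")[0]); exec("def big"+open('m.py').read().split("def big")[1].split("C=[")[0])
C=[(.629,-.267,.033,.052),(.629,-.267,.093,.034)]
big(r,380,100,480,220,4,"pics/a1.png",C);big(s,120,190,240,310,4,"pics/a2.png",C)
cv2.imwrite("pics/b3.png",np.hstack([cv2.imread("pics/a1.png"),cv2.imread("pics/a2.png")[:,100:]])[:, :780])
E
```

```text
(no output)
```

View pics/b3.png

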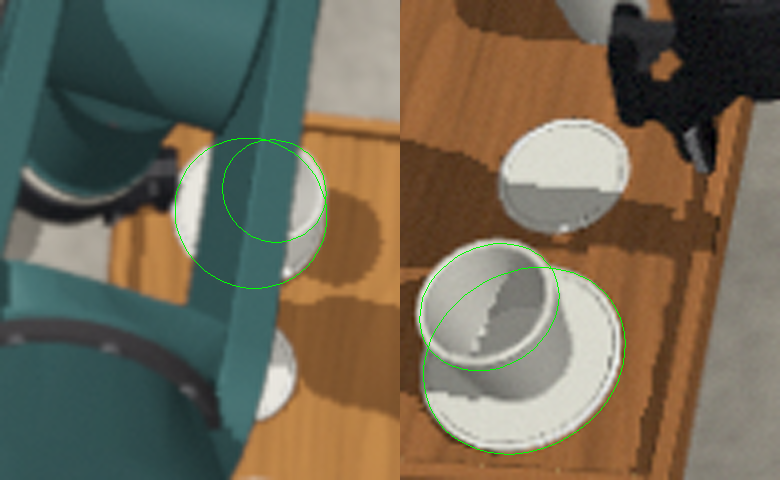

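{"method": "drive_tool", "body": {"targets": [{"xyz": [12.4,44.9,0],"rot": [0,0,0],"claw": 85},{"xyz": [12.4,44.9,0],"rot": [0,0,0],"claw": 85},{"xyz": [12.4,44.9,0],"rot": [0,0,0],"claw": 85},{"xyz": [12.4,44.9,0],"rot": [0,0,0],"claw": 85},{"xyz": [12.4,44.9,0],"rot": [0,0,0],"claw": 85},{"xyz": [12.4,44.9,0],"rot": [0,0,0],"claw": 85},{"xyz": [12.4,44.9,0],"rot": [0,0,0],"claw": 85},{"xyz": [12.4,44.9,0],"rot": [0,0,0],"claw": 85},{"xyz": [12.4,44.9,0],"rot": [0,0,0],"claw": 85},{"xyz": [12.4,44.9,10],"rot": [0,0,0],"claw": 85},{"xyz": [0,0,10],"rot": [0,0,0],"claw": 85},{"xyz": [0,0,0],"rot": [0,0,0],"claw": 85}]}}

```text
time: 14.02
ee_pos: [0.4712, 0.3452, 0.1321]
orientation: [-0.001, 0.0, 1.0, -0.001]
force: [-0.1, -0.4, 0.1]
opening: 0.993
finger_force: 0.0
```

{"method": "drive_tool", "body": {"targets": [{"xyz": [1.2,3,30],"rot": [0,0,0],"claw": 85},{"xyz": [0,0,30],"rot": [0,0,0],"claw": 85},{"xyz": [0,0,20],"rot": [0,0,0],"claw": 85},{"xyz": [0,0,0],"rot": [0,0,0],"claw": 85},{"xyz": [0,0,0],"rot": [0,0,0],"claw": 85}]}}

```text
time: 14.65
ee_pos: [0.4709, 0.3488, 0.0538]
orientation: [0.001, 0.001, 1.0, 0.0]
force: [-0.2, -0.7, 0.2]
opening: 0.993
finger_force: 0.0
```

{"method": "drive_tool", "body": {"targets": [{"xyz": [1.2,0.7,20],"rot": [0,0,0],"claw": 85},{"xyz": [0,0,15],"rot": [0,0,0],"claw": 85},{"xyz": [0,0,6],"rot": [0,0,0],"claw": 85},{"xyz": [0,0,0],"rot": [0,0,0],"claw": 85},{"xyz": [0,0,0],"rot": [0,0,0],"claw": 25},{"xyz": [0,0,0],"rot": [0,0,0],"claw": 25},{"xyz": [0,0,0],"rot": [0,0,0],"claw": 25},{"xyz": [0,0,0],"rot": [0,0,0],"claw": 25},{"xyz": [0,0,0],"rot": [0,0,0],"claw": 25},{"xyz": [0,0,0],"rot": [0,0,0],"claw": 25},{"xyz": [0,0,0],"rot": [0,0,0],"claw": 25},{"xyz": [0,0,0],"rot": [0,0,0],"claw": 25}]}}

```text
time: 16.15
ee_pos: [0.4689, 0.3503, 0.013]
orientation: [0.0, 0.0, 1.0, 0.0]
force: [-0.6, -1.4, 5.6]
opening: 0.561
finger_force: 60.4
```

{"method": "drive_tool", "body": {"targets": [{"xyz": [0,0,-10],"rot": [0,0,0],"claw": 25},{"xyz": [0,0,-25],"rot": [0,0,0],"claw": 25},{"xyz": [0,0,-30],"rot": [0,0,0],"claw": 25},{"xyz": [0,0,-30],"rot": [0,0,0],"claw": 25},{"xyz": [-2,-20,-20],"rot": [0,0,0],"claw": 25},{"xyz": [-3,-35,0],"rot": [0,0,0],"claw": 25},{"xyz": [-4,-45,0],"rot": [0,0,0],"claw": 25},{"xyz": [-4,-45,0],"rot": [0,0,0],"claw": 25},{"xyz": [-4,-45,0],"rot": [0,0,0],"claw": 25},{"xyz": [-4,-45,0],"rot": [0,0,0],"claw": 25},{"xyz": [-4,-45,0],"rot": [0,0,0],"claw": 25},{"xyz": [-4,-45,0],"rot": [0,0,0],"claw": 25},{"xyz": [-4,-45,0],"rot": [0,0,0],"claw": 25},{"xyz": [-4,-45,0],"rot": [0,0,0],"claw": 25},{"xyz": [-4,-45,0],"rot": [0,0,0],"claw": 25},{"xyz": [-4,-45,0],"rot": [0,0,0],"claw": 25},{"xyz": [-4,-45,0],"rot": [0,0,0],"claw": 25},{"xyz": [-4,-35,0],"rot": [0,0,0],"claw": 25},{"xyz": [0,-25,0],"rot": [0,0,0],"claw": 25},{"xyz": [0,0,0],"rot": [0,0,0],"claw": 25}]}}

```text
time: 18.65
ee_pos: [0.5212, -0.2615, 0.1272]
orientation: [0.0, 0.001, 1.0, -0.0]
force: [-0.1, 0.6, -0.9]
opening: 0.556
finger_force: 61.9
```

{"method": "drive_tool", "body": {"targets": [{"xyz": [0,0,10],"rot": [0,0,0],"claw": 25},{"xyz": [0,0,0],"rot": [0,0,0],"claw": 25},{"xyz": [0,0,0],"rot": [0,0,0],"claw": 25}]}}

```text
time: 19.02
ee_pos: [0.5209, -0.2589, 0.1167]
orientation: [-0.0, -0.0, 1.0, 0.0]
force: [0.1, -0.7, -0.3]
opening: 0.558
finger_force: 61.9
```

Target TCP height is 0.044, so about 72.5 mm down; first 68, then slowly.

{"method": "drive_tool", "body": {"targets": [{"xyz": [-0.6,-0.6,15],"rot": [0,0,0],"claw": 25},{"xyz": [0,0,25],"rot": [0,0,0],"claw": 25},{"xyz": [0,0,16],"rot": [0,0,0],"claw": 25},{"xyz": [0,0,8],"rot": [0,0,0],"claw": 25},{"xyz": [0,0,4],"rot": [0,0,0],"claw": 25},{"xyz": [0,0,1],"rot": [0,0,0],"claw": 25},{"xyz": [0,0,1],"rot": [0,0,0],"claw": 25},{"xyz": [0,0,1],"rot": [0,0,0],"claw": 25},{"xyz": [0,0,0],"rot": [0,0,0],"claw": 25},{"xyz": [0,0,0],"rot": [0,0,0],"claw": 25}]}}

```text
time: 20.27
ee_pos: [0.5217, -0.2606, 0.0461]
orientation: [0.0, 0.0, 1.0, -0.0]
force: [-0.0, 0.5, -0.4]
opening: 0.563
finger_force: 61.9
```

{"method": "drive_tool", "body": {"targets": [{"xyz": [0,0,0.7],"rot": [0,0,0],"claw": 25},{"xyz": [0,0,0.7],"rot": [0,0,0],"claw": 25},{"xyz": [0,0,0],"rot": [0,0,0],"claw": 25}]}}

```text
time: 20.65
ee_pos: [0.5216, -0.2606, 0.0444]
orientation: [-0.0, 0.0, 1.0, 0.0]
force: [0.1, -0.8, -0.4]
opening: 0.561
finger_force: 61.9
```

{"method": "drive_tool", "body": {"targets": [{"xyz": [0,0,0.6],"rot": [0,0,0],"claw": 25},{"xyz": [0,0,0.6],"rot": [0,0,0],"claw": 25},{"xyz": [0,0,0],"rot": [0,0,0],"claw": 25}]}}

```text
time: 21.02
ee_pos: [0.5217, -0.2606, 0.044]
orientation: [0.0, 0.0, 1.0, -0.0]
force: [-1.4, -0.5, 7.4]
opening: 0.559
finger_force: 62.2
```

{"method": "drive_tool", "body": {"targets": [{"xyz": [0,0,0],"rot": [0,0,0],"claw": 54},{"xyz": [0,0,0],"rot": [0,0,0],"claw": 62},{"xyz": [0,0,0],"rot": [0,0,0],"claw": 74},{"xyz": [0,0,0],"rot": [0,0,0],"claw": 85},{"xyz": [0,0,0],"rot": [0,0,0],"claw": 85},{"xyz": [0,0,-10],"rot": [0,0,0],"claw": 85},{"xyz": [0,0,-25],"rot": [0,0,0],"claw": 85},{"xyz": [0,0,-40],"rot": [0,0,0],"claw": 85},{"xyz": [0,0,-40],"rot": [0,0,0],"claw": 85},{"xyz": [10,30,0],"rot": [0,0,0],"claw": 85},{"xyz": [15,45,0],"rot": [0,0,0],"claw": 85},{"xyz": [20,45,0],"rot": [0,0,0],"claw": 85},{"xyz": [20,45,0],"rot": [0,0,0],"claw": 85},{"xyz": [15,35,0],"rot": [0,0,0],"claw": 85},{"xyz": [9,12,0],"rot": [0,0,0],"claw": 85},{"xyz": [0,0,0],"rot": [0,0,-6],"claw": 85},{"xyz": [0,0,0],"rot": [0,0,0],"claw": 85},{"xyz": [0,0,0],"rot": [0,0,0],"claw": 85}]}}

```text
time: 23.28
ee_pos: [0.4334, -0.0491, 0.1586]
orientation: [0.0, -0.051, 0.999, -0.0]
force: [0.6, -0.4, 0.0]
opening: 0.992
finger_force: 0.0
```

```bash
python3 - <<'E'
exec(open('m.py').read().split("for n,c,b")[0]); exec("def big"+open('m.py').read().split("def big")[1].split("C=[")[0])
C=[(.629,-.267,.033,.052),(.5215,-.2595,.033,.036),(.5215,-.2595,.081,.025),(.4325,-.0485,.001,.030)]
big(s,140,150,330,310,4,"pics/c.png",C)
E
```

```text
(no output)
```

View pics/c.png

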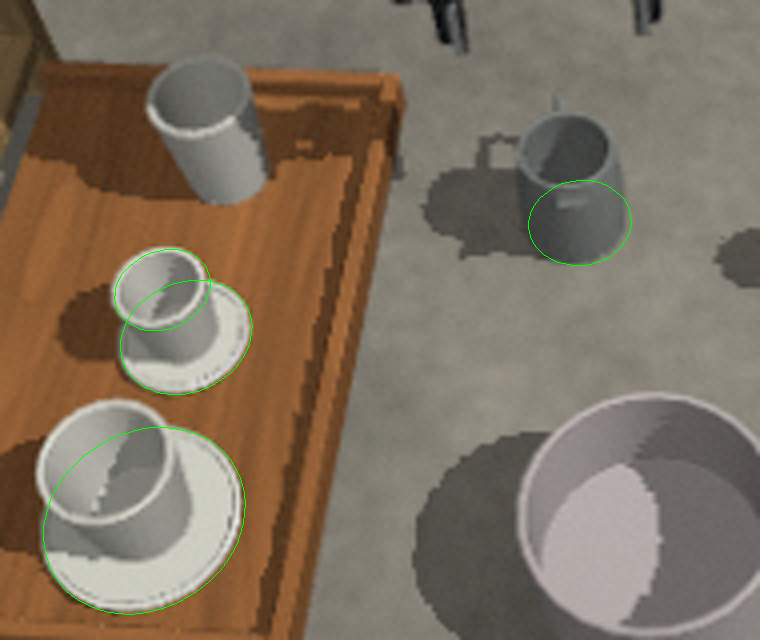

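{"method": "drive_tool", "body": {"targets": [{"xyz": [0.9,0.6,30],"rot": [0,0,0],"claw": 85},{"xyz": [0,0,40],"rot": [0,0,0],"claw": 85},{"xyz": [0,0,40],"rot": [0,0,0],"claw": 85},{"xyz": [0,0,20],"rot": [0,0,0],"claw": 85},{"xyz": [0,0,10],"rot": [0,0,0],"claw": 85},{"xyz": [0,0,0],"rot": [0,0,0],"claw": 85},{"xyz": [0,0,0],"rot": [0,0,0],"claw": 35},{"xyz": [0,0,0],"rot": [0,0,0],"claw": 35},{"xyz": [0,0,0],"rot": [0,0,0],"claw": 35},{"xyz": [0,0,0],"rot": [0,0,0],"claw": 35},{"xyz": [0,0,0],"rot": [0,0,0],"claw": 35},{"xyz": [0,0,0],"rot": [0,0,0],"claw": 35}]}}

```text
time: 24.88
ee_pos: [0.4328, -0.0484, 0.0198]
orientation: [0.001, -0.052, 0.999, -0.001]
force: [-1.2, -0.6, 10.3]
opening: 0.698
finger_force: 62.1
```

{"method": "drive_tool", "body": {"targets": [{"xyz": [0,0,-10],"rot": [0,0,0],"claw": 35},{"xyz": [0,0,-25],"rot": [0,0,0],"claw": 35},{"xyz": [0,0,-30],"rot": [0,0,0],"claw": 35},{"xyz": [0,0,-25],"rot": [0,0,6],"claw": 35},{"xyz": [-10,0,0],"rot": [0,0,0],"claw": 35},{"xyz": [-20,30,0],"rot": [0,0,0],"claw": 35},{"xyz": [-27,40,0],"rot": [0,0,0],"claw": 35},{"xyz": [-27,40,0],"rot": [0,0,0],"claw": 35},{"xyz": [-27,40,0],"rot": [0,0,0],"claw": 35},{"xyz": [-27,40,0],"rot": [0,0,0],"claw": 35},{"xyz": [-27,40,0],"rot": [0,0,0],"claw": 35},{"xyz": [-20,30,0],"rot": [0,0,0],"claw": 35},{"xyz": [-6,18,0],"rot": [0,0,0],"claw": 35},{"xyz": [0,0,15],"rot": [0,0,0],"claw": 35},{"xyz": [0,0,25],"rot": [0,0,0],"claw": 35},{"xyz": [0,0,20],"rot": [0,0,0],"claw": 35},{"xyz": [0,0,10],"rot": [0,0,0],"claw": 35},{"xyz": [0,0,5],"rot": [0,0,0],"claw": 35},{"xyz": [0,0,0],"rot": [0,0,0],"claw": 35},{"xyz": [0,0,0],"rot": [0,0,0],"claw": 35}]}}

```text
time: 27.38
ee_pos: [0.6238, 0.23, 0.0341]
orientation: [0.001, 0.0, 1.0, 0.0]
force: [0.0, -0.1, -3.6]
opening: 0.69
finger_force: 65.8
```

{"method": "drive_tool", "body": {"targets": [{"xyz": [-0.6,-0.3,2],"rot": [0,0,0],"claw": 35},{"xyz": [0,0,1.5],"rot": [0,0,0],"claw": 35},{"xyz": [0,0,1],"rot": [0,0,0],"claw": 35},{"xyz": [0,0,1],"rot": [0,0,0],"claw": 35},{"xyz": [0,0,0.6],"rot": [0,0,0],"claw": 35},{"xyz": [0,0,0],"rot": [0,0,0],"claw": 35},{"xyz": [0,0,0],"rot": [0,0,0],"claw": 35}]}}

```text
time: 28.25
ee_pos: [0.6236, 0.2296, 0.0279]
orientation: [0.0, 0.0, 1.0, -0.0]
force: [-2.3, 0.6, 4.7]
opening: 0.691
finger_force: 66.6
```

{"method": "drive_tool", "body": {"targets": [{"xyz": [0,0,0],"rot": [0,0,0],"claw": 66},{"xyz": [0,0,0],"rot": [0,0,0],"claw": 75},{"xyz": [0,0,0],"rot": [0,0,0],"claw": 85},{"xyz": [0,0,0],"rot": [0,0,0],"claw": 85},{"xyz": [0,0,-15],"rot": [0,0,0],"claw": 85},{"xyz": [0,0,-30],"rot": [0,0,0],"claw": 85},{"xyz": [0,0,-40],"rot": [0,0,0],"claw": 85},{"xyz": [0,0,-30],"rot": [0,0,0],"claw": 85},{"xyz": [20,-15,0],"rot": [0,0,0],"claw": 85},{"xyz": [35,-25,0],"rot": [0,0,0],"claw": 85},{"xyz": [35,-25,0],"rot": [0,0,0],"claw": 85},{"xyz": [35,-25,0],"rot": [0,0,0],"claw": 85},{"xyz": [35,-25,0],"rot": [0,0,0],"claw": 85},{"xyz": [21,-15,0],"rot": [0,0,0],"claw": 85},{"xyz": [10,-9,0],"rot": [0,0,0],"claw": 85},{"xyz": [0,0,20],"rot": [0,0,9.65],"claw": 85},{"xyz": [0,0,20],"rot": [0,0,9.65],"claw": 85},{"xyz": [0,0,0],"rot": [0,0,0],"claw": 85},{"xyz": [0,0,0],"rot": [0,0,0],"claw": 85}]}}

```text
time: 30.62
ee_pos: [0.4335, 0.0908, 0.1029]
orientation: [0.001, 0.166, 0.986, 0.0]
force: [0.6, 0.3, 0.6]
opening: 0.994
finger_force: 0.0
```

```bash
python3 - <<'E'
exec(open('m.py').read().split("for n,c,b")[0]); exec("def big"+open('m.py').read().split("def big")[1].split("C=[")[0])
C=[(.6244,.2295,.008,.075),(.6244,.2295,.08,.027),(.4327,.0905,.02,.002),(.470,.078,.028,.021)]
big(s,290,150,480,310,4,"pics/d.png",C)
E
```

```text
(no output)
```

View pics/d.png

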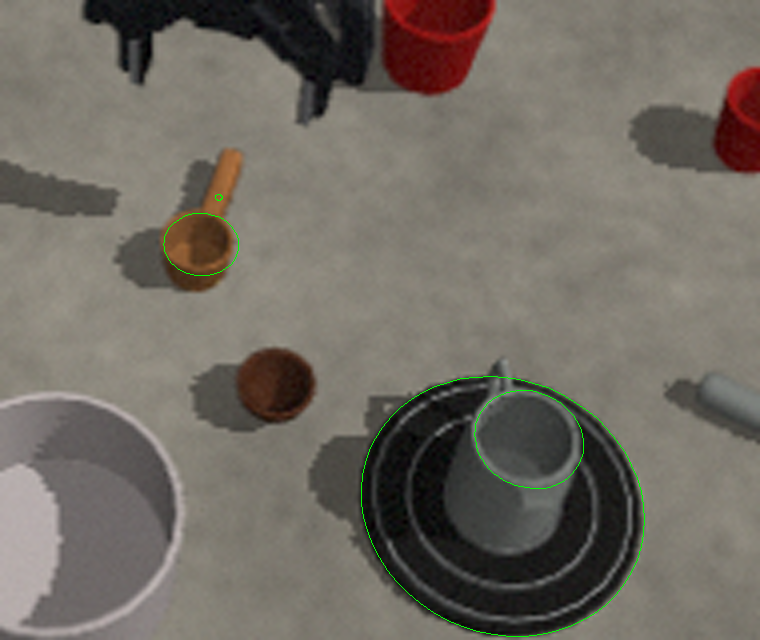

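{"method": "drive_tool", "body": {"targets": [{"xyz": [3.5,-0.5,25],"rot": [0,0,0],"claw": 85},{"xyz": [0,0,35],"rot": [0,0,0],"claw": 85},{"xyz": [0,0,25],"rot": [0,0,0],"claw": 85},{"xyz": [0,0,9],"rot": [0,0,0],"claw": 50},{"xyz": [0,0,4],"rot": [0,0,0],"claw": 30},{"xyz": [0,0,0],"rot": [0,0,0],"claw": 20},{"xyz": [0,0,0],"rot": [0,0,0],"claw": 5},{"xyz": [0,0,0],"rot": [0,0,0],"claw": 5},{"xyz": [0,0,0],"rot": [0,0,0],"claw": 5},{"xyz": [0,0,0],"rot": [0,0,0],"claw": 5},{"xyz": [0,0,0],"rot": [0,0,0],"claw": 5},{"xyz": [0,0,0],"rot": [0,0,0],"claw": 5}]}}

```text
time: 32.22
ee_pos: [0.4298, 0.0914, 0.0051]
orientation: [0.001, 0.168, 0.986, 0.0]
force: [-0.7, -0.3, 5.8]
opening: 0.134
finger_force: 59.2
```

{"method": "drive_tool", "body": {"targets": [{"xyz": [0,0,-10],"rot": [0,0,0],"claw": 5},{"xyz": [0,0,-30],"rot": [0,0,0],"claw": 5},{"xyz": [0,0,-40],"rot": [0,0,0],"claw": 5},{"xyz": [0,0,-40],"rot": [0,0,0],"claw": 5},{"xyz": [-20,-2,0],"rot": [0,0,0],"claw": 5},{"xyz": [-35,-3,0],"rot": [0,0,0],"claw": 5},{"xyz": [-40,-3,0],"rot": [0,0,0],"claw": 5},{"xyz": [-40,-3,0],"rot": [0,0,0],"claw": 5},{"xyz": [-40,-3,0],"rot": [0,0,0],"claw": 5},{"xyz": [-30,-3,0],"rot": [0,0,0],"claw": 5},{"xyz": [-16.7,-1,0],"rot": [0,0,0],"claw": 5},{"xyz": [0,0,0],"rot": [0,0,0],"claw": 5},{"xyz": [0,0,0],"rot": [0,0,0],"claw": 5}]}}

```text
time: 33.85
ee_pos: [0.6308, 0.0015, 0.1237]
orientation: [-0.001, 0.168, 0.986, -0.0]
force: [-0.1, -0.5, -0.0]
opening: 0.133
finger_force: 58.5
```

```bash
python3 - <<'E'
exec(open('m.py').read().split("for n,c,b")[0]); exec("def big"+open('m.py').read().split("def big")[1].split("C=[")[0])
big(s,230,170,380,330,4,"pics/e.png",[(.648,-.004,.07,.065)])
E
```

```text
(no output)
```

View pics/e.png

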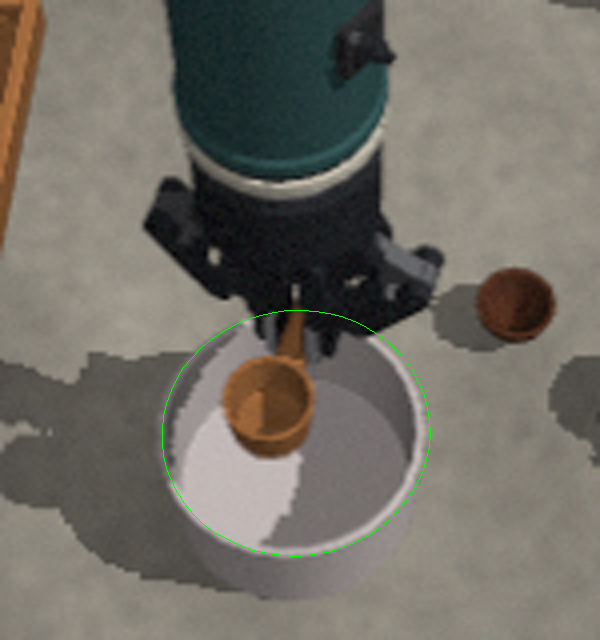

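{"method": "drive_tool", "body": {"targets": [{"xyz": [-2,0.5,20],"rot": [0,0,0],"claw": 5},{"xyz": [0,0,30],"rot": [0,0,0],"claw": 5},{"xyz": [0,0,20],"rot": [0,0,0],"claw": 5},{"xyz": [0,0,10],"rot": [0,0,0],"claw": 5},{"xyz": [0,0,0],"rot": [0,0,0],"claw": 5},{"xyz": [0,0,0],"rot": [0,0,0],"claw": 5}]}}

```text
time: 34.7
ee_pos: [0.635, 0.0008, 0.0448]
orientation: [0.001, 0.168, 0.986, 0.0]
force: [-0.2, 0.7, -0.7]
opening: 0.134
finger_force: 58.5
```

```bash
python3 - <<'E'
from h import *
from scipy.optimize import least_squares as L
s=cap("scene"); T=np.array([.6308,.0015,.1237]); y=np.array([.331,.944,0])
px=[(230+437/4,170+262/4),(230+150/4,170+215/4)]
f=lambda p:np.r_[proj(s,T+y*p[0]+[0,0,p[1]])[0]-px[0],proj(s,T-y*p[0]+[0,0,p[1]])[0]-px[1]]
o=L(f,[.06,.06]);print(o.x,o.fun)
big=cv2.resize(s["color"][170:330,230:380,::-1],None,fx=4,fy=4,interpolation=cv2.INTER_CUBIC);cv2.imwrite("pics/f.png",big)
E
```

```text
[0.06161119 0.09533098] [-0.38271452  3.47318076  1.57750847 -3.65161976]
```

View pics/f.png

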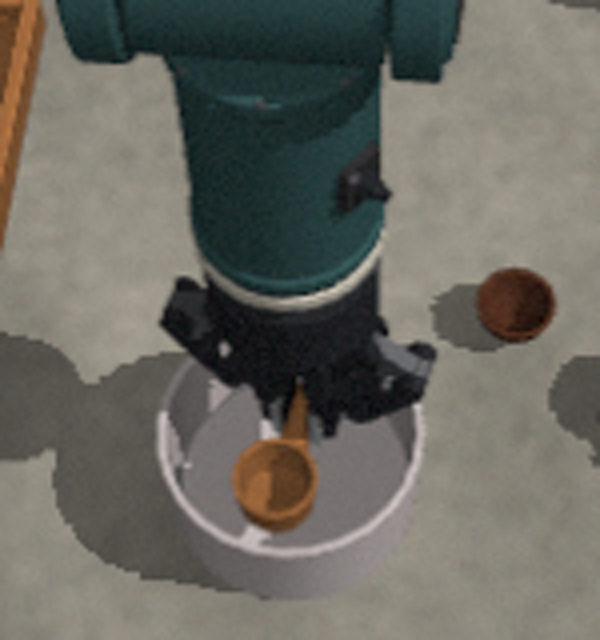

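{"method": "drive_tool", "body": {"targets": [{"xyz": [0,0,6],"rot": [0,0,0],"claw": 5},{"xyz": [0,0,6],"rot": [0,0,0],"claw": 5},{"xyz": [0,0,6],"rot": [0,0,0],"claw": 5},{"xyz": [0,0,5],"rot": [0,0,0],"claw": 5},{"xyz": [0,0,3],"rot": [0,0,0],"claw": 5},{"xyz": [0,0,0],"rot": [0,0,0],"claw": 5},{"xyz": [0,0,0],"rot": [0,0,0],"claw": 5}]}}

```text
time: 35.62
ee_pos: [0.6345, 0.0008, 0.0183]
orientation: [0.0, 0.168, 0.986, -0.0]
force: [-0.9, -0.4, -1.3]
opening: 0.134
finger_force: 58.5
```

{"method": "drive_tool", "body": {"targets": [{"xyz": [0,0,3],"rot": [0,0,0],"claw": 5},{"xyz": [0,0,2],"rot": [0,0,0],"claw": 5},{"xyz": [0,0,1],"rot": [0,0,0],"claw": 5},{"xyz": [0,0,0],"rot": [0,0,0],"claw": 5}]}}

```text
time: 36.12
ee_pos: [0.6343, 0.0008, 0.0121]
orientation: [-0.0, 0.168, 0.986, -0.0]
force: [0.8, 0.4, -0.5]
opening: 0.132
finger_force: 58.5
```

{"method": "drive_tool", "body": {"targets": [{"xyz": [0,0,1],"rot": [0,0,0],"claw": 5},{"xyz": [0,0,0],"rot": [0,0,0],"claw": 18},{"xyz": [0,0,0],"rot": [0,0,0],"claw": 26},{"xyz": [0,0,0],"rot": [0,0,0],"claw": 32},{"xyz": [0,0,0],"rot": [0,0,0],"claw": 32},{"xyz": [0,0,-10],"rot": [0,0,0],"claw": 32},{"xyz": [0,0,-25],"rot": [0,0,0],"claw": 32},{"xyz": [0,0,-35],"rot": [0,0,0],"claw": 32},{"xyz": [0,0,-40],"rot": [0,0,0],"claw": 32},{"xyz": [0,0,-40],"rot": [0,0,0],"claw": 32},{"xyz": [30,20,-30],"rot": [0,0,0],"claw": 32},{"xyz": [40,30,0],"rot": [0,0,0],"claw": 32},{"xyz": [40,30,0],"rot": [0,0,0],"claw": 32},{"xyz": [30,30,0],"rot": [0,0,0],"claw": 32},{"xyz": [0,0,0],"rot": [0,0,0],"claw": 32},{"xyz": [0,0,0],"rot": [0,0,0],"claw": 32}]}}

```text
time: 38.12
ee_pos: [0.5392, 0.1507, 0.1918]
orientation: [0.001, 0.168, 0.986, -0.0]
force: [0.4, 0.5, -0.4]
opening: 0.374
finger_force: 0.0
```

```bash
python3 - <<'E'
from h import *
s=cap("scene");cv2.imwrite("pics/g.png",cv2.resize(s["color"][150:350,130:500,::-1],None,fx=2.1,fy=2.1,interpolation=cv2.INTER_CUBIC))
E
```

```text
(no output)
```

View pics/g.png

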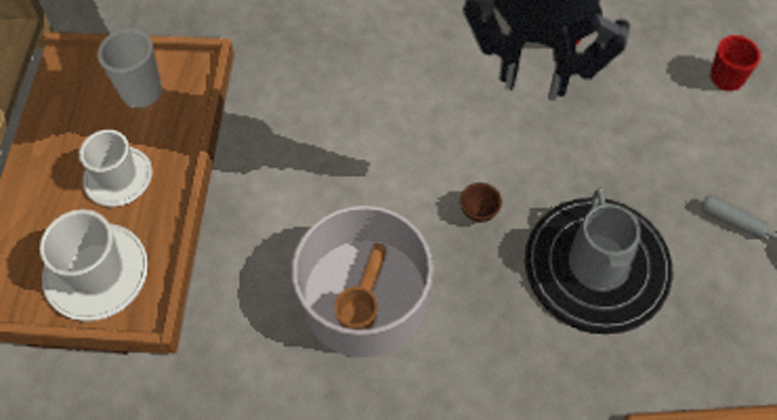

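Everything is in place: both cups are on their saucers, the jug is on the trivet, the scoop lies in the canister (crop about 365,285), and the beaker hasn't moved. The gripper is clear of all of them.

```bash
python3 -c "
from rig import manip
print(manip.sign_off())"
```

```text
the job is handed in; nothing more can be done
None
```

I handed the job in at about 38 s: both cups stand on their saucers, the jug is on the trivet, the scoop is in the canister and the beaker is where it was; the hand-in returned no verdict.

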